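# Key and hub onto a food processor spindle

## Robot

A 7-joint arm with a two-finger parallel gripper is mounted at the origin on a cart in front of the work surface, level with it; the furniture and walls round the work are solid. World frame = base frame: x ahead of the robot, y to its left, z up, the work surface at z = 0. Lengths are in mm, angles in rad, forces in N, time in s.
With the tool pointing down it reaches from about 400 to 875 mm from the base axis. Payload 6.5 kg.
Tool frame: the origin (TCP) lies midway between the tips of the shut fingers; the grasp point (between the pads) lies 19 mm behind it; z points along the fingers, y is the line along which they close (so a half turn about z gives the same grasp; the last joint's range is limited). The gripper opens to 88 mm and grips with 3 to 60 N. Pads are 18 mm wide; open, the fingers measure 123 mm over their backs; the gripper's body (75 mm by 187 mm) begins 45 mm behind the grasp point.
Start: joints at [-1.214, 0.536, -0.004, 1.538, 0.003, 1.067, -0.071], TCP at [266.699, 592.758, 238.716] pointing down, gripper open.
Joint ranges: [-2.7, 2.7], [-0.37, 2.16], [-1.27, 1.26], [0.24, 2.4], [-1.31, 4.45], [0.19, 1.91], [-2.76, 2.76]. Speed limits (rad/s): [2.39, 2.39, 3.14, 3.14, 3.14, 3.14, 3.14].

## Interface

Orientations are given as a unit quaternion [x, y, z, w].
In Python, from station import bot, effector, status, imaging, search_frame gives the robot as it stands. Calls block until the motion is done:
- bot.reach(position, orientation): joint-space move of the TCP to a pose.
- bot.move_l(position, feed=150, frame=None): straight line of the TCP; frame=None keeps the orientation; feed is the mean speed in mm/s.
- bot.goto_joints(angles): joint-space move.
- effector.grip(opening): finger opening in mm; the grip force is fixed at half the most; returns when the fingers have stopped.
- bot.dwell(seconds).
- bot.ik(position, orientation): joint angles nearest the present ones, or None.
- status.get_state(): the state.
- imaging.get_image(name): name is "scene" or "top"; returns a dict with "pixels" (400x640x3 uint8, blue, green, red), "z_map" (400x640 float32, mm along the optical axis (not along the pixel's ray), 0 where there is no reading), "fx", "fy", "cx", "cy" (pixels), "extrinsics" (4x4, takes a point from world to camera coordinates). Camera axes: x right, y down, z forward; pixel columns grow to the right and rows downward; lengths in mm; the calibration is good to about 2 mm. A picture is of the moment at which its call begins.
A pose or a line that the arm cannot do raises bot.Unreachable and nothing moves.
- bot.sign_off(): hands the job in; it is judged then, once.
Trained networks look in the newest picture that a camera, given by its name, has taken for a name from the list of things; names that differ only in an ending like _2 or _b are one class to them, and where a whole thing is asked for, a point or a joint stands for the part that bears it (a point fixed in the world has none). Each returns a list of dicts, best first, with "p" (0 to 1); they miss things now and then, are a little off and sometimes report something else, mostly with a low value. They report only what shows in the picture. A call takes as long as a camera call. They do not tell look-alikes from the thing itself.
- search_frame(thing, camera): "bbox" ([left, top, right, bottom] in pixels, round what is visible of it).
The state is a dict: "t": time; "joint_positions": joint angles; "joint_vel": joint speeds; "joint_torque": joint torques, N m; "tcp_pos": TCP position; "tool_rot": TCP orientation; "ft_force": force on the tool from outside, world axes, zero at the start; "moment": the same for the moment, N m; "width": finger opening in mm; "grasp_force": force on a finger pad.
Only numpy, scipy, OpenCV 4.12 (cv2) and the standard library are available. Lean on these libraries where they do the work, as an engineer would, in place of code of your own. Each camera call takes 0.05 s, during which the arm holds its last target. There are 200 camera calls.

## Task

Fit the drive of the food processor: take the loose T-shaped key and lower it into the slot across the top of the spindle until it is fully down, sticking out equally on both sides, and let go of it. Then take the hub by its bar grip, set it upright over the spindle, turn it while it rests lightly on the key until its hidden keyway finds the key, slide it fully home onto the machine's deck and let go. Neither press nor twist the parts hard (stay well below 60 N), and leave the things round about where they are.

Things in the scene. Friction and masses are not known exactly. Their poses are not given: they have to be found in the camera images.
- deck (a point): Centre of the round aluminium deck (80 mm across) on the food processor's motor base, a low white housing 150 x 130 mm (its x, y) with a black dial on its -x side, fixed to the worktop at a yaw within 0.45 rad. The point is on the spindle's axis at the deck's surface, 50 mm above the worktop; z is up.
- slot_floor (a point): Centre of the floor of the slot in the spindle, an upright round steel post 28 mm in diameter in the middle of the deck. The point is 16 mm above the deck, 18 mm below the spindle's top. The slot is 12 mm wide, 18 mm deep, open at the top and both ends, its top edges bevelled 1.5 mm; it runs along this frame's x axis.
- spindle_top (a point): Centre of the spindle's top, 34 mm above the deck at rest. The spindle does not turn but is sprung: a push of over about 4 N presses it straight down, about 1 N more per mm, to a hard stop at 8 mm; let go, it comes back up.
- key_center (a point): Loose steel key, 60 g, standing on the worktop as an upside-down T: cross bar 44 mm long (its x), 10 wide (y), 10 high; on its middle an upright tab 20 mm long (x), 10 thick (y), reaching 44 mm above the underside. The point is 22 mm above the underside; z is up. Seated, the tab stands 26 mm out of the spindle's top: grip it in that upper part, by its flat sides.
- hub_grip (a point): Grey hub standing mouth down on the worktop, about 250 g, 92 mm high: a round drum 66 mm in diameter, 68 mm high, with a bar grip on top, 50 mm long (its x), 20 thick (y), 24 high. The point is the middle of the bar, on the hub's axis, 80 mm above its underside; z is up.
- hub_mouth (a point): Centre of the hub's underside. A bore 30 mm wide, 63 mm deep, bevelled at the mouth, is crossed by a keyway 12.5 mm wide, 51 mm long, over its full depth. Unseen from outside, the keyway lies up to 0.7 rad off the bar, either way. Not aligned, the hub stops on the key's cross bar, 26 mm above the deck, round the spindle's top 8 mm; aligned within about 0.05 rad, it slides on to the deck.
There are look-alikes about, which are no part of the job. What is shaped like the part that bears hub_grip but blue or orange is not meant.

How it is judged:
By the outcome, as a careful person would: the job done as asked, in the order asked, and still so for the second after the job is handed in, with the robot touching nothing.
It also fails if it takes over 72 s, if anything falls off the work surface, if the arm or the gripper's body presses on something with over 40 N, if the wrist force passes 120 N, or if a joint passes its speed limit or range.

## Working session

There is one attempt and no reset: what is moved stays moved. The work goes in short steps, each a Python script; the robot and the scene stay as the last script left them, time stands still between calls to the robot, and variables do not carry over. Pictures are saved under pics/ and viewed, at most 10 in all, crops included, and the job is handed in when it is done.

```bash
mkdir -p pics; ls; cat > h.py <<'E'
import numpy as np, cv2, json
from station import bot, effector, status, imaging, search_frame
E
python3 - <<'E'
from h import *
for c in ("scene","top"):
    im=imaging.get_image(c); np.savez(f"pics/{c}0.npz",**im)
    cv2.imwrite(f"pics/{c}0.png",im["pixels"])
    T=np.array(im["extrinsics"]);print(c,im["fx"],im["cx"],im["cy"],(-T[:3,:3].T@T[:3,3]).round(),T[:3,:3].round(2).tolist())
    for n in ("deck","slot_floor","spindle_top","key_center","hub_grip","hub_mouth"):
        print(n,[(np.round(d["bbox"]).tolist(),round(d["p"],2)) for d in search_frame(n,c)])
s=status.get_state();print(s)
E
```

```text
pics
scene 416.88979932969346 314.70697257687584 202.7270696010577 [-433.  540.  526.] [[-0.53, -0.85, 0.0], [-0.33, 0.2, -0.92], [0.78, -0.49, -0.39]]
deck [([282.0, 205.0, 344.0, 250.0], 0.65)]
slot_floor [([308.0, 205.0, 318.0, 218.0], 0.44)]
spindle_top [([305.0, 204.0, 321.0, 223.0], 0.64)]
key_center [([218.0, 248.0, 235.0, 265.0], 0.48)]
hub_grip [([393.0, 186.0, 406.0, 222.0], 0.91), ([369.0, 174.0, 393.0, 207.0], 0.84), ([362.0, 192.0, 388.0, 227.0], 0.59)]
hub_mouth [([369.0, 177.0, 390.0, 205.0], 0.86), ([389.0, 186.0, 407.0, 218.0], 0.8), ([361.0, 190.0, 385.0, 228.0], 0.74)]
top 417.7304541796254 317.2412371577711 198.18185504428786 [ 338.  -19. 1147.] [[-0.01, -1.0, -0.03], [-1.0, 0.01, -0.08], [0.08, 0.03, -1.0]]
deck [([296.0, 162.0, 356.0, 231.0], 0.85)]
slot_floor []
spindle_top [([323.0, 187.0, 331.0, 198.0], 0.42)]
key_center []
hub_grip [([416.0, 154.0, 449.0, 182.0], 0.9), ([421.0, 194.0, 452.0, 216.0], 0.76), ([380.0, 187.0, 409.0, 215.0], 0.64)]
hub_mouth [([382.0, 192.0, 414.0, 216.0], 0.95), ([424.0, 193.0, 457.0, 219.0], 0.77), ([425.0, 155.0, 452.0, 184.0], 0.72)]
{'t': 0.7, 'joint_positions': array([-1.21421419,  0.53636043, -0.0044167 ,  1.53789632,  0.0025936 ,
        1.06729026, -0.07119148]), 'joint_vel': array([-0.00228762,  0.00092432,  0.00353544, -0.00012593,  0.00110715,
        0.00018545,  0.00013404]), 'joint_torque': array([-4.48333758e-04, -5.70777869e+01,  9.89528485e-01, -2.51877880e+01,
       -5.61751379e-02,  1.09077085e-02,  1.81935133e-05]), 'tcp_pos': array([266.68304391, 592.77480137, 238.74282714]), 'tool_rot': array([2.09792680e-01, 9.77745893e-01, 2.43763919e-05, 1.09192468e-05]), 'ft_force': array([ 0.46839557, -0.25229699,  0.63208227]), 'moment': array([ 0.03858325, -0.04326462,  0.00051279]), 'grasp_force': 0.0, 'width': 88.26451049863572}
```

```bash
python3 - <<'E'
import cv2,numpy as np
a=cv2.imread("pics/top0.png");b=cv2.imread("pics/scene0.png")
c=cv2.resize(a[100:290,170:490],None,fx=2.5,fy=2.5,interpolation=cv2.INTER_CUBIC);cv2.imwrite("pics/t1.png",c)
c=cv2.resize(b[150:300,190:430],None,fx=3.33,fy=3.33,interpolation=cv2.INTER_CUBIC);cv2.imwrite("pics/s1.png",c[:600,:800])
E
```

```text
(no output)
```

View pics/t1.png

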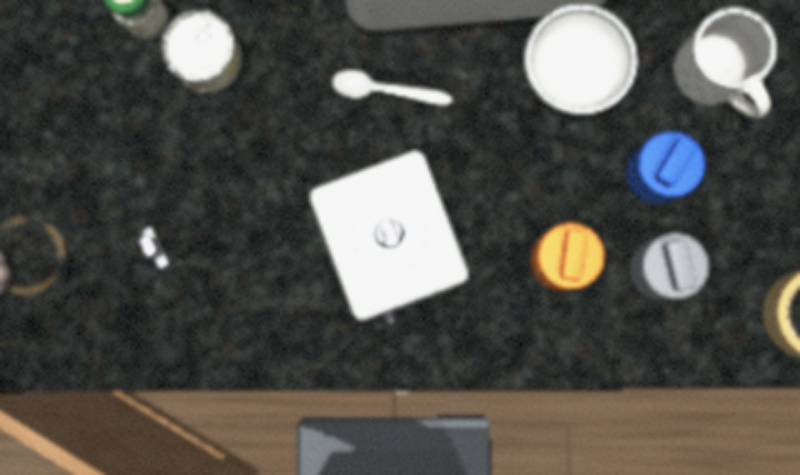

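View pics/s1.png

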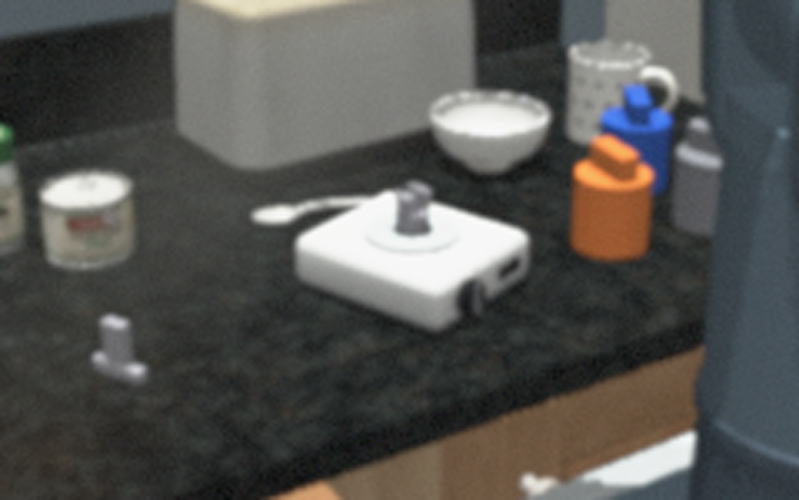

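```bash
cat >> h.py <<'E'
def cloud(im):
    z=im["z_map"];v,u=np.mgrid[:400,:640];T=np.array(im["extrinsics"])
    P=np.stack([(u-im["cx"])/im["fx"]*z,(v-im["cy"])/im["fy"]*z,z],-1)
    W=(P-T[:3,3])@T[:3,:3]; W[z<=0]=np.nan; return W
def ray(im,u,v,h):
    T=np.array(im["extrinsics"]);c=-T[:3,:3].T@T[:3,3]
    d=T[:3,:3].T@np.array([(u-im["cx"])/im["fx"],(v-im["cy"])/im["fy"],1]);return c+d*(h-c[2])/d[2]
E
python3 - <<'E'
from h import *
def rect(Q):
    (c,s,a)=cv2.minAreaRect(Q[:,:2].astype(np.float32)); return np.round(c,1),np.round(s,1),round(a,1),"mean",Q.mean(0).round(1),len(Q)
for c in ("top","scene"):
    im=dict(np.load(f"pics/{c}0.npz"));W=cloud(im);px=im["pixels"].astype(int)
    def sel(u0,v0,u1,v1,lo,hi,m=None):
        Q=W[v0:v1,u0:u1].reshape(-1,3);k=(Q[:,2]>lo)&(Q[:,2]<hi)
        return Q[k]
    B=dict(top=dict(mach=(285,150,365,235),key=(220,185,245,212),hub=(415,188,460,225)),
           scene=dict(mach=(275,195,352,252),key=(215,240,240,268),hub=(390,184,412,224)))[c]
    for n,(b,lo,hi) in dict(table=("key",-10,4),deck=("mach",38,58),spin=("mach",68,95),keybar=("key",5,16),keytab=("key",25,55),drum=("hub",60,74),bar=("hub",82,100)).items():
        bb=B[b];Q=sel(*bb,lo,hi)
        print(c,n,rect(Q) if len(Q)>3 else len(Q))
    if c=="top":
        g=px.min(-1)
        m=(g>170).astype(np.uint8);m[:, :290]=0;m[:,362:]=0;m[:155]=0;m[232:]=0
        cn=max(cv2.findContours(m,0,2)[0],key=cv2.contourArea)
        Q=np.array([ray(im,*p[0],50) for p in cn]);print("white@50",rect(Q))
        m=(g>95).astype(np.uint8);M=np.zeros_like(m);M[185:212,220:245]=m[185:212,220:245]
        v,u=np.nonzero(M);print("key px",u.mean(),v.mean(),len(u),rect(np.array([ray(im,a,b,10) for a,b in zip(u,v)])))
        big=lambda u0,v0,u1,v1:cv2.resize(im["pixels"][v0:v1,u0:u1],(390,390),interpolation=cv2.INTER_CUBIC)
        cv2.imwrite("pics/hubs.png",np.hstack([big(420,186,459,225),big(213,180,252,219)]))
        # bar outline via edges
E
```

```text
top table (array([427.7, 255.5]), array([73.3, 68.4]), 0.0, 'mean', array([ 4.281e+02,  2.549e+02, -1.000e-01]), 567)
top deck (array([428.7,  -5.9]), array([158. , 129.1]), 20.3, 'mean', array([431.7,  -4.4,  46.3]), 2557)
top spin (array([434.3,  -3.9]), array([23.5, 27.2]), 13.4, 'mean', array([433.2,  -4.2,  80.9]), 56)
top keybar (array([421.7, 254.5]), array([45.9, 58.8]), 9.0, 'mean', array([422.1, 251.9,   9.1]), 41)
top keytab (array([424. , 252.9]), array([19.4, 10.4]), 26.4, 'mean', array([423.5, 252. ,  40.2]), 41)
top drum (array([ 396. , -298.1]), array([64.8, 64.1]), 45.9, 'mean', array([ 395.4, -294.7,   67.7]), 341)
top bar (array([ 396.4, -298.2]), array([49.8, 20.4]), 13.2, 'mean', array([ 396.2, -297.3,   91.1]), 173)
white@50 (array([433.3,  -3.5]), array([147.4, 127.6]), 20.2, 'mean', array([433.6,  -2.4,  50. ]), 135)
key px 230.54455445544554 198.87128712871288 101 (array([422.6, 257.1]), array([48.5, 20.9]), 27.0, 'mean', array([424.4, 257. ,  10. ]), 101)
scene table (array([468.8, 234.1]), array([ 63.5, 151.2]), 67.6, 'mean', array([466.4, 231.7,   1.2]), 521)
scene deck (array([500.2,  12. ]), array([311.3, 143.5]), 12.8, 'mean', array([418.2,   6.1,  46.9]), 1160)
scene spin (array([435.7,  -1.9]), array([26.1, 26.5]), 21.4, 'mean', array([432.8,  -2.1,  78.5]), 91)
scene keybar (array([425.2, 253.3]), array([44.6, 11.7]), 25.8, 'mean', array([420.9, 253. ,   9.9]), 64)
scene keytab (array([425.7, 253.8]), array([21.3, 11.4]), 31.3, 'mean', array([423.7, 254.2,  37.5]), 77)
scene drum (array([ 432.2, -289.8]), array([ 31.5, 123.2]), 73.1, 'mean', array([ 400.1, -279. ,   67.7]), 100)
scene bar (array([ 409.8, -288.8]), array([16.7, 30.9]), 61.9, 'mean', array([ 409.9, -289.2,   88.3]), 36)
```

View pics/hubs.png

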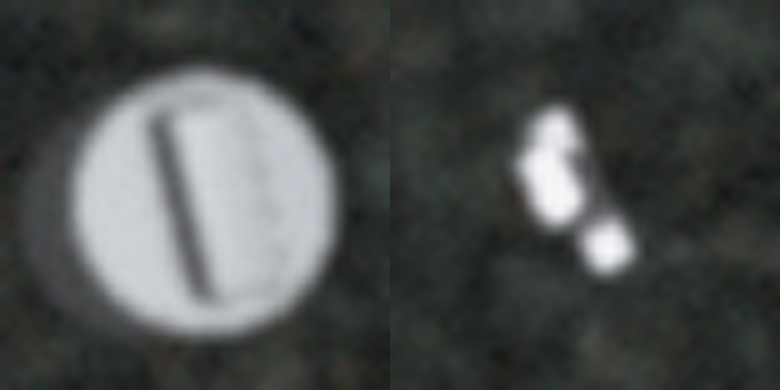

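The crop confirms the target. In the top picture, the grey hub at px (440,206) is the one meant. Blue (433,168) and orange (397,202) are the look-alikes. The key is at px (231,199), and the spindle at (327,192).

```bash
cat >> h.py <<'E'
def q(yaw): return [np.cos(yaw/2),np.sin(yaw/2),0,0]
def ft(): return status.get_state()["ft_force"]
E
python3 - <<'E'
from h import *
for k in (0,np.pi,-np.pi):
  for n,p,y in (("key",[424.8,253.3,21],.46),("spin",[434,-3.7,87],.353),("hub",[396.4,-298.2,80],.23),("h-",[434,-3.7,130],-.5),("h0",[434,-3.7,130],.353),("h+",[434,-3.7,130],1.2)):
    j=bot.ik(p,q(y+k)); print(round(k),n,None if j is None else np.round(j,2))
E
python3 - <<'E'
from h import *
im=dict(np.load("pics/top0.npz"));W=cloud(im)
print(W[184:202,317:337,2].round().astype(int))
ims=dict(np.load("pics/scene0.npz"))
a=cv2.resize(im["pixels"][180:206,314:340],(390,390),interpolation=cv2.INTER_CUBIC)
b=cv2.resize(ims["pixels"][195:235,293:333],(390,390),interpolation=cv2.INTER_CUBIC)
cv2.imwrite("pics/spin.png",np.hstack([a,b]))
E
```

```text
0 key [-0.9   0.67  0.34  2.07 -0.48  0.47 -1.3 ]
0 spin [-0.52  0.49  0.51  2.22 -0.47  0.54 -0.86]
0 hub [-0.22  0.87  1.08  2.09 -1.05  0.89  0.16]
0 h- [-0.93  0.62  1.1   2.21 -0.8   0.79 -1.37]
0 h0 [-0.63  0.42  0.65  2.2  -0.42  0.64 -0.9 ]
0 h+ [-0.51  0.39  0.5   2.2  -0.31  0.63 -0.16]
3 key [-0.54  0.64 -0.11  2.05  0.15  0.45  1.26]
3 spin [-0.15  0.44  0.06  2.2  -0.05  0.51  1.88]
3 hub [ 0.24  0.56  0.39  2.06 -0.38  0.59  2.7 ]
3 h- [-0.33  0.36  0.27  2.19 -0.17  0.61  1.14]
3 h0 [-0.22  0.35  0.15  2.18 -0.09  0.61  1.91]
3 h+ [-0.06  0.35 -0.04  2.17  0.03  0.62  2.65]
-3 key [-0.54  0.64 -0.11  2.05  0.15  0.45  1.26]
-3 spin [-0.15  0.44  0.06  2.2  -0.05  0.51  1.88]
-3 hub [ 0.24  0.56  0.39  2.06 -0.38  0.59  2.7 ]
-3 h- [-0.33  0.36  0.27  2.19 -0.17  0.61  1.14]
-3 h0 [-0.22  0.35  0.15  2.18 -0.09  0.61  1.91]
-3 h+ [-0.06  0.35 -0.04  2.17  0.03  0.62  2.65]
[[                  54                   49                   50
                    51                   50                   54
                    50                   49                   51
     
[... 6990 characters left out ...]
      52                   48
                    46                   47                   50
                    45                   49                   52
                    49                   48]
 [                  53                   55                   52
                    49                   53                   50
                    52                   50                   48
                    51                   49                   53
                    50                   46                   49
                    47                   53                   50
                    49                   49]]<stdin>:3: RuntimeWarning: invalid value encountered in cast
```

View pics/spin.png

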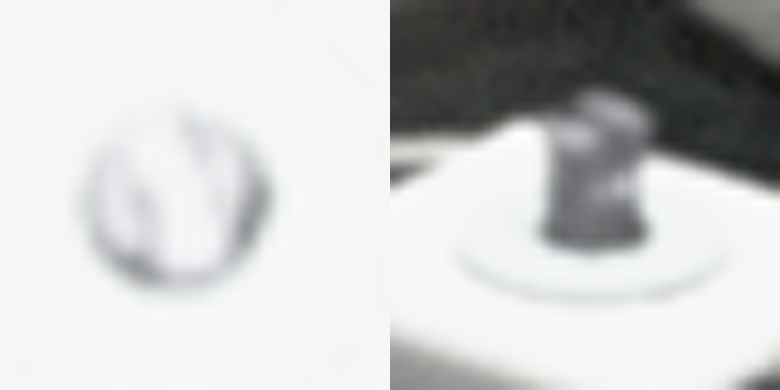

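The slot runs from top left to bottom right at about 20°, along the machine's x axis. The spindle centre is near px (326,192). I'm going for the key now.

```bash
python3 - <<'E'
from h import *
Y=np.pi+.46
bot.reach([424.8,253.3,170],q(Y)); effector.grip(40)
bot.move_l([424.8,253.3,21],feed=150)
print(status.get_state()["t"],ft())
effector.grip(0)
s=status.get_state();print(s["t"],s["width"],s["grasp_force"],s["ft_force"])
bot.move_l([424.8,253.3,140],feed=150)
bot.reach([434,-3.7,125],q(np.pi+.353))
s=status.get_state();print(s["t"],s["width"],s["grasp_force"],s["ft_force"],s["tcp_pos"])
for c in ("top","scene"):
    im=imaging.get_image(c);np.savez(f"pics/{c}1.npz",**im)
s=dict(np.load("pics/scene1.npz"));W=cloud(s)
b=cv2.resize(s["pixels"][160:250,265:365],(800,720),interpolation=cv2.INTER_CUBIC)[:600];cv2.imwrite("pics/held.png",b)
E
```

```text
4.0917 [-0.91957748  0.23805629 -0.39106055]
4.65 9.694244172787041 30.000443821772933 [0.86809063 0.0048597  1.56276882]
6.6 9.789105550912863 29.99997957609594 [ 0.33811179  0.50083105 -0.44038101] [434.40795266  -2.24340618 124.92376976]
```

View pics/held.png

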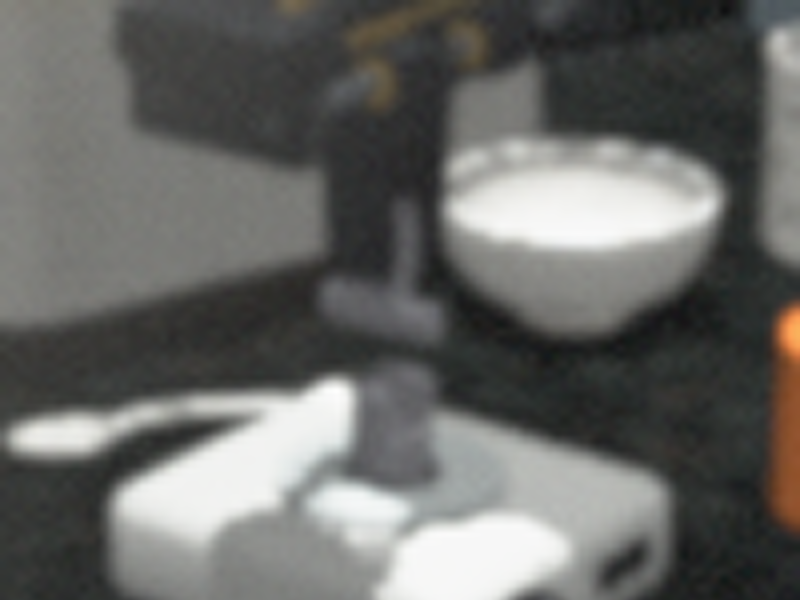

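```bash
python3 - <<'E'
from h import *
print(status.get_state()["tcp_pos"])
s=dict(np.load("pics/scene1.npz"));W=cloud(s)
ax=np.array([np.cos(.353),np.sin(.353)]);ay=np.array([-ax[1],ax[0]])
def rep(n,lo,hi,r=45):
    Q=W[160:250,265:365].reshape(-1,3);Q=Q[(Q[:,2]>lo)&(Q[:,2]<hi)&(np.hypot(Q[:,0]-434,Q[:,1]+3)<r)]
    a=Q[:,:2]@ax;b=Q[:,:2]@ay
    print(n,len(Q),np.percentile(a,[0,2,5,95,98,100]).round(1),np.percentile(b,[0,2,5,95,98,100]).round(1),Q[:,2].min().round(1),Q[:,2].max().round(1))
rep("bar",103,113);rep("spin",58,88,25)
p=np.array([434,-3.7]);print(p@ax,p@ay)
s=dict(np.load("pics/scene0.npz"));W=cloud(s);rep("spin0",58,88,25)
s=dict(np.load("pics/top0.npz"));W=cloud(s)
rep("spintop0",70,90,25)
Q=W[184:202,317:337].reshape(-1,3);Q=Q[(Q[:,2]>61)&(Q[:,2]<70)];print("slot top",Q.mean(0),np.polyfit(Q[:,0],Q[:,1],1), (Q[:,:2]@ay).mean())
E
```

```text
[434.48035555  -1.86016758 125.00345494]
bar 39 [384.7 385.7 386.8 426.1 427.9 428.4] [-155.1 -153.7 -151.1 -145.5 -145.4 -145.2] 104.4 112.9
spin 128 [392.8 393.9 394.6 417.8 419.5 420.8] [-164.7 -164.3 -163.3 -140.8 -140.4 -139.5] 58.4 87.0
405.9603273067893 -153.51189743132124
spin0 130 [391.9 394.2 395.3 418.1 419.6 421.5] [-165.5 -164.8 -164.  -140.7 -140.3 -139.3] 58.1 87.1
spintop0 51 [393.6 394.8 395.2 414.8 416.9 417.1] [-167.5 -166.7 -166.  -141.2 -140.7 -140. ] 70.8 89.1
slot top [433.4749778   -4.07338588  65.38479181] [   0.26061816 -117.04483619] -153.68075254179436
```

```bash
cat >> h.py <<'E'
def yaw(s=None):
    r=(s or status.get_state())["tool_rot"]; return 2*np.arctan2(r[1],r[0])
class Arm:
    "commands xyz/yaw, trimming the standing xy/yaw error"
    def __init__(s,off=(0,0,0),dy=0): s.off=np.array(off,float);s.dy=dy
    def go(s,p,Y,feed=60): bot.move_l(list(np.array(p)+s.off),feed=feed,frame=q(Y+s.dy))
    def trim(s,p,Y):
        st=status.get_state();e=np.array(p)-st["tcp_pos"];s.off+=e
        s.dy+=(Y-yaw(st)+np.pi)%(2*np.pi)-np.pi; return e
E
python3 - <<'E'
from h import *
Y=np.pi+.353;A=Arm();p=np.array([435.2,-3.5,110.])
for i in range(3):
    A.go(p,Y);bot.dwell(.15);print(A.trim(p,Y).round(2),A.off.round(2),round(A.dy,4))
A.go(p,Y);bot.dwell(.1)
f0=ft();print("f0",f0,status.get_state()["tcp_pos"])
z=110
while z>94:
    z-=1;A.go([p[0],p[1],z],Y,30);s=status.get_state();f=s["ft_force"]-f0
    print(z,s["tcp_pos"].round(2),f.round(1),round(s["t"],1))
    if abs(f[2])>3 or np.hypot(f[0],f[1])>6: break
E
```

```text
[-0.07  0.   -0.05] [-0.07  0.   -0.05] 0.0
[ 0.    0.05 -0.04] [-0.06  0.05 -0.09] 0.0001
[ 0.03 -0.06  0.07] [-0.04 -0.   -0.01] 0.0
f0 [ 0.21875581  0.12308256 -0.48168914] [435.1806629   -3.48509939 109.98807626]
109 [435.1  -3.5 108.9] [ 0.2  0.5 -0.7] 8.7
108 [435.11  -3.49 107.92] [ 0.1  0.6 -0.5] 8.9
107 [435.11  -3.53 106.93] [0.2 0.3 0.6] 9.2
106 [435.12  -3.5  105.95] [ 0.7 -0.  -0.2] 9.4
105 [435.1   -3.5  104.94] [-0.1  0.3  0.2] 9.7
104 [435.31  -3.58 104.02] [-0.  -0.7  0.1] 9.9
103 [435.48  -3.65 103.19] [ 0.2 -1.4  4.4] 10.2
```

```bash
python3 - <<'E'
from h import *
Y=np.pi+.353;A=Arm();ay=np.array([-.3457,.9383,0]);f0=np.array([.22,.12,-.48])
p=np.array([435.2,-3.5,0]);z=103.5
for sh in (-.7,-1.2,-1.7):
    b=p+sh*ay; A.go(b+[0,0,z],Y,30);blocked=False
    while z>86.5:
        z-=1 if z>90 else .5;A.go(b+[0,0,z],Y,40);s=status.get_state();f=s["ft_force"]-f0
        print(sh,z,(s["tcp_pos"]-b).round(2),f.round(1),round(f@ay,1),round(s["t"],1))
        if abs(f[2])>3.2: blocked=True;break
    if not blocked or z<92: break
    z+=.7
E
```

```text
-0.7 102.5 [-2.400e-01 -5.000e-02  1.023e+02] [ 0.3 -1.4 -0.1] -1.5 10.7
-0.7 101.5 [ -0.13  -0.   101.38] [-0.7 -1.1  0.4] -0.8 10.9
-0.7 100.5 [-2.0000e-02  4.0000e-02  1.0047e+02] [-0.4 -0.6 -0.2] -0.4 11.2
-0.7 99.5 [-4.000e-02  2.000e-02  9.945e+01] [-0.4 -0.2 -0.4] -0.1 11.4
-0.7 98.5 [-5.000e-02 -2.000e-02  9.844e+01] [-0.3 -0.7  0.5] -0.6 11.7
-0.7 97.5 [-4.000e-02 -0.000e+00  9.744e+01] [ 0.7 -0.4  0.7] -0.6 11.9
-0.7 96.5 [-5.000e-02 -2.000e-02  9.643e+01] [-0.4 -0.  -0.2] 0.1 12.2
-0.7 95.5 [-3.000e-02  1.000e-02  9.544e+01] [0.  0.1 0.1] 0.1 12.4
-0.7 94.5 [-4.000e-02 -1.000e-02  9.444e+01] [-0.3 -0.5  0.1] -0.4 12.7
-0.7 93.5 [-7.000e-02 -1.000e-02  9.343e+01] [ 0.6 -0.5 -0.7] -0.6 12.9
-0.7 92.5 [-4.000e-02 -2.000e-02  9.243e+01] [ 0.1 -0.9 -0.5] -0.9 13.2
-0.7 91.5 [-6.000e-02 -2.000e-02  9.143e+01] [ 0.1 -0.7 -0.2] -0.7 13.4
-0.7 90.5 [-4.000e-02 -3.000e-02  9.045e+01] [-0.2 -0.3 -0.4] -0.2 13.7
-0.7 89.5 [-5.000e-02 -2.000e-02  8.944e+01] [0.2 0.6 0.5] 0.5 13.9
-0.7 89.0 [-0.000e+00 -2.000e-02  8.899e+01] [-0.6 -0.4  0.2] -0.2 14.2
-0.7 88.5 [ 5.00e-02 -0.00e+00  8.85e+01] [ 0.2 -0.2 -0.1] -0.2 14.4
-0.7 88.0 [-1.000e-02 -1.000e-02  8.797e+01] [-1.1  0.8 -0.3] 1.2 14.7
-0.7 87.5 [-4.000e-02  2.000e-02  8.747e+01] [ 0.1 -0.1 -0.1] -0.1 14.9
-0.7 87.0 [ 5.000e-02 -0.000e+00  8.711e+01] [-0.7 -0.3  3.2] 0.0 15.2
-0.7 86.5 [8.000e-02 2.000e-02 8.659e+01] [-1.5 -0.4  4. ] 0.2 15.4
```

```bash
python3 - <<'E'
from h import *
A=Arm();p=status.get_state()["tcp_pos"];p[2]=87.2;Y=np.pi+.353
A.go(p,Y,30);effector.grip(40);A.go(p+[0,0,70],Y,120)
bot.reach([430,-150,220],q(np.pi+.25))
print(status.get_state()["t"])
for c in ("scene","top"):
    im=imaging.get_image(c);np.savez(f"pics/{c}2.npz",**im);W=cloud(im)
    ax=np.array([.9383,.3457]);ay=np.array([-.3457,.9383])
    sl=(slice(150,260),slice(265,365))
    for n,lo,hi,r in (("spin+bar",58,88,30),("bar",66.5,75,30),("tab",88,120,30),("spintop",79,87,30)):
        Q=W[sl].reshape(-1,3);Q=Q[(Q[:,2]>lo)&(Q[:,2]<hi)&(np.hypot(Q[:,0]-434,Q[:,1]+4)<r)]
        if len(Q)<4: print(c,n,len(Q));continue
        a=Q[:,:2]@ax;b=Q[:,:2]@ay
        print(c,n,len(Q),np.percentile(a,[0,3,97,100]).round(1),np.percentile(b,[0,3,97,100]).round(1),Q[:,2].max().round(1))
    if c=="scene": x=cv2.resize(im["pixels"][195:235,293:333],(390,390),interpolation=cv2.INTER_CUBIC)
    else: y=cv2.resize(im["pixels"][178:208,312:342],(390,390),interpolation=cv2.INTER_CUBIC)
cv2.imwrite("pics/seated.png",np.hstack([y,x]))
E
```

```text
17.675
scene spin+bar 140 [385.6 387.4 426.6 431.2] [-166.3 -162.  -140.6 -138.1] 87.2
scene bar 38 [386.8 387.2 427.2 428.9] [-161.5 -157.6 -141.1 -138.1] 74.7
scene tab 74 [397.1 397.9 418.  419.1] [-158.5 -157.9 -147.2 -144.9] 112.7
scene spintop 40 [395.1 395.2 419.9 420.7] [-166.3 -163.5 -141.3 -140.6] 86.7
top spin+bar 87 [384.7 386.5 425.8 427.6] [-167.6 -165.8 -141.3 -140. ] 87.8
top bar 12 [385.8 386.1 423.3 423.6] [-157.  -156.6 -141.2 -140.7] 75.0
top tab 35 [396.3 396.7 415.7 416.4] [-157.7 -157.4 -148.1 -147.9] 116.2
top spintop 42 [395.1 395.4 416.3 417.6] [-167.6 -166.4 -141.1 -140. ] 86.9
```

View pics/seated.png

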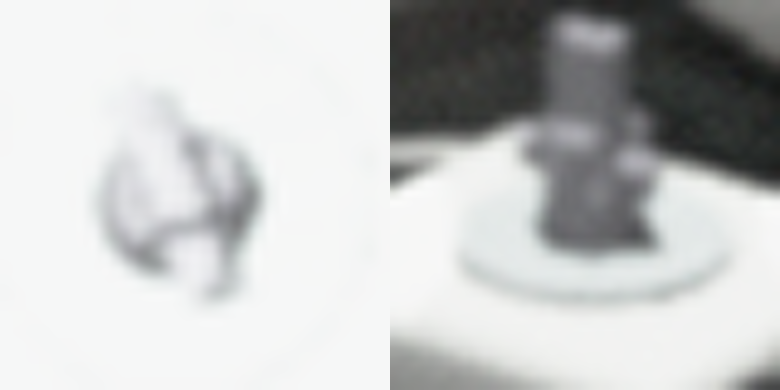

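The key is seated: its bar is flush in the slot at px (327,192) in the top view, with the tab upright. It is centred to within about 0.8 mm. Next is the hub.

```bash
python3 - <<'E'
from h import *
Y=np.pi+.23;A=Arm();p=np.array([396.4,-299,0])
bot.reach(list(p+[0,0,150]),q(Y));bot.dwell(.2)
A.go(p+[0,0,70.5],Y,130);bot.dwell(.2);f0=ft();print(f0,status.get_state()["tcp_pos"])
effector.grip(10);s=status.get_state();print(s["t"],s["width"],s["grasp_force"],s["ft_force"],s["tcp_pos"])
A.go(p+[0,0,205],Y,150)
Y=np.pi+.353;bot.reach([434.5,-4.5,205],q(Y));bot.dwell(.3)
s=status.get_state();print(s["t"],s["width"],s["grasp_force"],s["ft_force"],s["tcp_pos"],yaw(s))
im=imaging.get_image("scene");np.savez("pics/scene3.npz",**im)
W=cloud(im);m=(abs(W[...,0]-434)<60)&(abs(W[...,1]+4)<60)
from scipy.optimize import least_squares
def fit(Q,R):
    r=least_squares(lambda c:np.hypot(Q[:,0]-c[0],Q[:,1]-c[1])-R,[434,-4],loss="soft_l1");return r.x.round(2),np.std(r.fun).round(2),len(Q)
# grey hub drum sides z 137..200, spindle sides below
Q=W[m&(W[...,2]>140)&(W[...,2]<196)];print("drum",fit(Q,33),fit(Q[Q[:,2]<165],33),fit(Q[Q[:,2]>165],33))
W0=cloud(dict(np.load("pics/scene0.npz")));d=np.hypot(W0[...,0]-434,W0[...,1]+4)<24
print("spin",fit(W0[d&(W0[...,2]>55)&(W0[...,2]<80)],14),"now",fit(W[d&(W[...,2]>55)&(W[...,2]<80)],14))
cv2.imwrite("pics/hubheld.png",cv2.resize(im["pixels"][110:260,215:415],(800,600),interpolation=cv2.INTER_CUBIC))
E
```

```text
[ 0.51784207  0.07749731 -0.69123282] [ 396.8943655  -299.31985277   71.21985477]
20.075 19.874159094228496 29.908367166062817 [ 0.26115501 -0.88992808  1.2241997 ] [ 396.54291499 -299.17271146   70.61337965]
22.5667 19.7643036595684 29.912281816941686 [-0.5462693   0.22806401 -2.83754901] [434.56581573  -5.23016128 204.96439811] 3.4931357570111947
drum (array([437.85,  -4.96]), np.float64(1.47), 511) (array([438.07,  -5.15]), np.float64(1.47), 219) (array([437.66,  -4.84]), np.float64(1.45), 292)
spin (array([437.33,  -4.12]), np.float64(1.9), 101) now (array([436.3 ,  -4.81]), np.float64(2.54), 92)
```

View pics/hubheld.png

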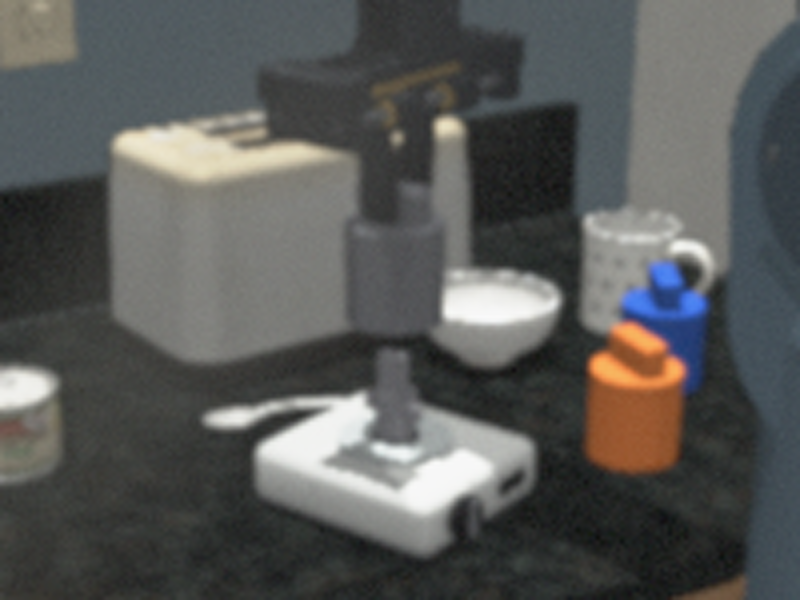

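The hub hangs upright in the grip over the spindle. The drum is at picture px (395,275) and the key at (393,390), so they line up within about 1 mm. I'm lowering it carefully.

```bash
python3 - <<'E'
from h import *
Y=np.pi+.353;A=Arm();p=np.array([434.,-4.9,0])
A.go(p+[0,0,160],Y,120);bot.dwell(.3);f0=ft();print(f0,status.get_state()["tcp_pos"])
z=160.
while z>140:
    z-=1.5 if z>157 else 1;A.go(p+[0,0,z],Y,40);s=status.get_state();f=s["ft_force"]-f0
    print(z,(s["tcp_pos"]-p).round(2),f.round(1),s["moment"].round(2),round(s["t"],1))
    if f[2]>3.5 or np.hypot(f[0],f[1])>6: break
E
```

```text
[-0.24562835 -0.09096302 -2.66009934] [434.41166038  -4.88526698 160.55098594]
158.5 [-6.0000e-02  1.0000e-02  1.5848e+02] [-0.9  1.   0.2] [ 0.02 -0.03 -0.  ] 23.7
157.0 [-9.0000e-02  2.0000e-02  1.5688e+02] [1.2 0.4 0.3] [0.08 0.05 0.01] 23.9
156.0 [-6.0000e-02 -1.0000e-02  1.5593e+02] [-0.4  0.4  0.4] [0.08 0.01 0.06] 24.2
155.0 [-8.0000e-02  0.0000e+00  1.5493e+02] [-1.2 -0.4  1.3] [ 0.09  0.01 -0.01] 24.4
154.0 [-3.0000e-02  0.0000e+00  1.5394e+02] [-0.4 -0.  -0.1] [ 0.09 -0.03  0.06] 24.7
153.0 [-6.0000e-02  1.0000e-02  1.5294e+02] [0.4 0.  0.6] [ 0.09  0.02 -0.  ] 24.9
152.0 [-3.0000e-02  0.0000e+00  1.5197e+02] [-1.1  0.6  0.5] [0.04 0.07 0.03] 25.2
151.0 [-4.0000e-02 -0.0000e+00  1.5093e+02] [ 0.4  0.7 -0.1] [ 0.06 -0.01  0.03] 25.4
150.0 [-7.0000e-02 -1.0000e-02  1.4993e+02] [ 0.7 -0.2  0.9] [ 0.01 -0.04 -0.03] 25.7
149.0 [-8.0000e-02  1.0000e-02  1.4892e+02] [-0.4 -0.2  2.1] [ 0.11  0.04 -0.03] 25.9
148.0 [-7.0000e-02 -1.0000e-02  1.4794e+02] [1.2 0.4 0.6] [ 0.03 -0.01  0.03] 26.2
147.0 [-2.0000e-02  2.0000e-02  1.4696e+02] [-0.   0.3  0.3] [0.03 0.03 0.01] 26.4
146.0 [  0.18   0.   146.19] [-0.3  0.4  3.6] [0.03 0.12 0.02] 26.7
```

```bash
python3 - <<'E'
from h import *
A=Arm();p=np.array([434.,-4.9,0]);f0=np.array([0,0,-2.6]);Y0=np.pi+.353
seq=list(np.arange(.045,.80,.045));seq=[0]+seq+[.4,.05]+[-x for x in seq]
def st(d,z,feed=60):
    A.go(p+[0,0,z],Y0+d,feed);s=status.get_state();f=s["ft_force"]-f0
    print(round(d,3),z,(s["tcp_pos"]-p).round(2),f.round(1),s["moment"].round(2),round(s["t"],2));return f,s
Z=144.5;st(0,Z,20);hits=0
for d in seq[1:]:
    f,s=st(d,Z)
    if f[2]>12 or np.hypot(f[0],f[1])>10 or abs(s["moment"][2])>1: print("stop");break
    if f[2]<2.2:
        f,s=st(d,Z-2,20)
        if f[2]<3: print("FOUND",d);break
        st(d,Z,30)
E
```

```text
0 144.5 [2.0000e-01 2.0000e-02 1.4463e+02] [-0.1 -0.9  5.3] [0.12 0.17 0.01] 26.94
0.045 144.5 [ 3.6000e-01 -1.2000e-01  1.4468e+02] [ 1.3 -1.1  4.7] [-0.14 -0.01  0.04] 27.19
0.09 144.5 [ 3.0000e-01 -1.0000e-01  1.4463e+02] [ 0.6 -0.5  5.2] [-0.21 -0.12  0.03] 27.44
0.135 144.5 [ 2.1000e-01 -1.0000e-02  1.4458e+02] [1.1 0.4 5.5] [-0.11 -0.11 -0.06] 27.69
0.18 144.5 [1.4000e-01 2.0000e-02 1.4454e+02] [ 0.6 -0.9  5. ] [-0.01 -0.16  0.03] 27.94
0.225 144.5 [6.0000e-02 2.0000e-02 1.4453e+02] [ 0.3 -0.5  5. ] [-0.02 -0.11 -0.01] 28.19
0.27 144.5 [1.0000e-02 4.0000e-02 1.4451e+02] [ 0.8 -0.7  6.1] [-0.04 -0.1   0.02] 28.44
0.315 144.5 [-3.0000e-02  4.0000e-02  1.4449e+02] [0.3 0.1 5.6] [ 0.02 -0.09  0.01] 28.69
0.36 144.5 [-6.0000e-02  2.0000e-02  1.4449e+02] [ 0.4 -0.4  5.6] [-0.01 -0.11  0.03] 28.94
0.405 144.5 [-8.0000e-02  2.0000e-02  1.4448e+02] [-0.4 -1.1  6.6] [0.04 0.03 0.03] 29.19
0.45 144.5 [-7.0000e-02  1.0000e-02  1.4448e+02] [-0.3  0.4  5.9] [ 0.03 -0.05 -0.01] 29.44
0.495 144.5 [-7.0000e-02  0.0000e+00  1.4447e+02] [ 0.5 -0.4  4.7] [-0.    0.    0.04] 29.69
0.54 144.5 [-3.00
[... 1467 characters left out ...]
+02] [0.2 0.3 5.7] [ 0.14 -0.02 -0.02] 34.46
-0.45 144.5 [ 2.0000e-02 -2.0000e-02  1.4451e+02] [0.7 0.4 5.4] [ 0.12 -0.04  0.05] 34.71
-0.495 144.5 [ 0.0000e+00 -3.0000e-02  1.4451e+02] [0.5 0.8 6.1] [ 0.07 -0.07 -0.  ] 34.96
-0.54 144.5 [-5.0000e-02 -1.4000e-01  1.4446e+02] [ 0.1 -0.2  6.1] [-0.08 -0.   -0.02] 35.21
-0.585 144.5 [-2.0000e-01 -1.1000e-01  1.4442e+02] [1.  0.1 5.9] [-0.14  0.15  0.  ] 35.46
-0.63 144.5 [-2.6000e-01  1.0000e-02  1.4436e+02] [-0.4  0.1  4.4] [-0.06  0.16  0.03] 35.71
-0.675 144.5 [-4.1000e-01  1.0000e-01  1.4417e+02] [-0.2  0.2  0.4] [0.06 0.08 0.01] 35.96
-0.675 142.5 [-3.0000e-01  5.0000e-02  1.4221e+02] [-0.7  0.4 -0.9] [ 0.22  0.   -0.02] 36.21
FOUND -0.675
```

```bash
python3 - <<'E'
from h import *
A=Arm();p=np.array([434.,-4.9,0]);f0=np.array([0,0,-2.6]);Y=np.pi+.353-.675
z=142.5
while z>119.5:
    z-=2 if z>124 else .7;A.go(p+[0,0,z],Y,40);s=status.get_state();f=s["ft_force"]-f0
    print(z,(s["tcp_pos"]-p).round(2),f.round(1),s["moment"].round(2),round(s["t"],2))
    if f[2]>6 or np.hypot(f[0],f[1])>8: break
E
```

```text
140.5 [-9.0000e-02  5.0000e-02  1.4036e+02] [ 0.4  0.6 -0.4] [0.23 0.03 0.01] 36.46
138.5 [-1.0000e-02  8.0000e-02  1.3839e+02] [-0.3  1.  -1. ] [0.28 0.   0.05] 36.71
136.5 [-1.0000e-02  8.0000e-02  1.3641e+02] [-0.6  0.9 -0.3] [ 0.37 -0.    0.02] 36.96
134.5 [-4.0000e-02  3.0000e-02  1.3438e+02] [ 0.6  1.  -0.4] [0.4  0.02 0.1 ] 37.21
132.5 [-7.0000e-02  1.0000e-02  1.3236e+02] [-0.4  1.6 -0.3] [ 0.34 -0.02  0.  ] 37.46
130.5 [-4.000e-02  1.000e-02  1.304e+02] [ 0.6  1.4 -0.7] [ 0.37 -0.05  0.08] 37.71
128.5 [-3.0000e-02  1.0000e-02  1.2839e+02] [-0.5  1.7  0.2] [0.41 0.04 0.07] 37.96
126.5 [-3.0000e-02  0.0000e+00  1.2639e+02] [-0.4  2.4  0.1] [ 0.39 -0.04  0.01] 38.21
124.5 [-4.0000e-02 -2.0000e-02  1.2439e+02] [-0.1  0.5  0.2] [ 0.37 -0.05  0.07] 38.46
122.5 [-4.000e-02 -4.000e-02  1.224e+02] [-0.1  1.7  0.1] [ 0.38  0.01 -0.02] 38.71
121.8 [-5.0000e-02 -1.0000e-02  1.2177e+02] [0.9 1.3 1.1] [ 0.34  0.01 -0.01] 38.96
121.1 [ 1.0000e-02 -4.0000e-02  1.2109e+02] [-0.5  1.   2. ] [0.39 0.   0.03] 39.21
120.39999999999999 [ 7.0000e-02 -5.0000e-02  1.2054e+02] [-0.6  0.9  4.7] [0.34 0.22 0.04] 39.46
119.69999999999999 [  0.18  -0.27 120.37] [-4.   0.2 13.5] [0.13 0.75 0.01] 39.71
```

```bash
python3 - <<'E'
from h import *
A=Arm();p=np.array([434.,-4.9,0]);Y=np.pi+.353-.675
A.go(p+[0,0,120.6],Y,30);effector.grip(40);bot.dwell(.2);A.go(p+[0,0,215],Y,130)
bot.reach([430,230,250],q(Y));bot.dwell(.3)
s=status.get_state();print(s["t"],s["ft_force"])
im=imaging.get_image("scene");W=cloud(im);t=imaging.get_image("top");V=cloud(t)
for n,w in(("scene",W),("top",V)):
    d=np.hypot(w[...,0]-434,w[...,1]+5)
    Q=w[(d<34)&(w[...,2]>128)&(w[...,2]<150)];print(n,"bar",len(Q),np.percentile(Q[:,2],[5,50,90]).round(1))
    Q=w[(d<30)&(w[...,2]>108)&(w[...,2]<127)];print(n,"drumtop",len(Q),np.median(Q,axis=0).round(1))
a=cv2.resize(im["pixels"][150:250,265:365],(400,400),interpolation=cv2.INTER_CUBIC)
b=cv2.resize(t["pixels"][140:240,275:375],(400,400),interpolation=cv2.INTER_CUBIC)
cv2.imwrite("pics/end.png",np.hstack([a,b]))
E
```

```text
42.7583 [0.11510354 0.08247128 0.16158777]
scene bar 109 [128.9 140.1 143.8]
scene drumtop 146 [421.9   4.4 119.3]
top bar 175 [136.6 141.7 143.9]
top drumtop 282 [433.6  -6.7 117.9]
```

View pics/end.png

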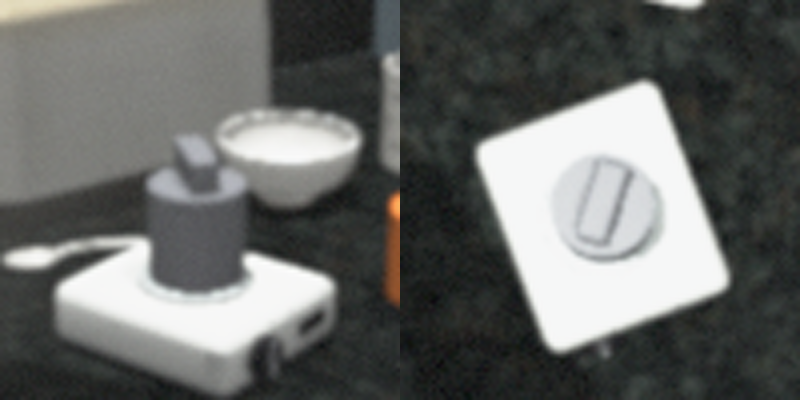

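The hub sits upright and flush on the deck. Its top is at 118 mm and the bar at 142 mm, as expected for fully home, and the robot is clear of it. I'm handing in.

```bash
python3 -c "
from h import *
print(bot.sign_off())"
```

```text
the job is handed in; nothing more can be done
None
```

The job is handed in: the key is fully down in the slot, about 0.8 mm off centre along it by camera (left uncorrected), and the hub is fully home on the deck and released, at about 43 s with no force reading above about 14 N.

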